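# Feed a ball knob into its finishing tray and hold it over the spray turntable

### The job

Pull the feeder's sprung gate all the way out to its stop so that the wooden ball rolls into the pocket of the plywood tray, and let the gate spring shut again. Then lift the tray by its upright handle board, carry it without tipping the ball out, and finish still holding it: level and still, with the ball lying in its pocket over the middle of the round turntable and the tray about 100 mm above the turntable's top. Leave the other things on the bench alone; the program ends while holding the tray.

Things in the scene. Friction and masses are not known exactly. Their poses are not given: they have to be found in the camera images.
- feeder: Fixed knob feeder: dark steel base plate 116 (x) x 320 (y) x 8 mm, reaching from y = -96 to +224 mm. Origin: on the bench under the middle of the tray's nest; z up. The nest has 6 mm high strips at -x, +x and -y, about 2 mm play, open to +y. Nothing overhangs the tray: it lifts straight up.
- chute_lip (a point): Lower end of the feeder's aluminium chute, on its floor, at feeder y = +84 mm, 28 mm above the bench, 4 mm from the tray's edge. The chute (48 mm wide, walls 28 mm, top at most 82 mm above the bench) rises 8 degrees along feeder +y to y = +218 mm. With the gate (at y = +125 mm) out, the ball rolls off the lip into the pocket within about a second.
- gate (a joint): Sprung gate slide of the feeder, m: 0 = shut (spring holds it), 0.045 = pulled out to its stop. It slides along the feeder's -x direction (towards the robot side). Spring pull about 2 N shut, 6.5 N at the stop; it springs back shut when let go.
- gate_grip (a point): Grip point on the gate's pull post: upright black round post, 18 mm diameter, top 110 mm above the bench, foot at 55 mm. This point is on its axis 95 mm above the bench. Gate shut: at feeder x = -62, y = +125 mm, 29 mm clear of the chute wall; it moves with the gate.
- tray: Loose plywood tray, base 90 (x) x 160 (y) x 9 mm, about 0.16 kg (varies). Origin: centre of its underside; z up. It stands in the nest 8 mm above the bench, axes along the feeder's. An upright handle board, 60 mm wide along x, 14 mm thick along y, crosses its middle, top 99 mm above the underside. Pocket at its +y end. It balances near the handle.
- tray_handle (a point): Grip point of the handle board: in its middle, 84 mm above the tray's underside, 15 mm below the board's top. Grip it across its 14 mm thickness, the fingers closing along the tray's y.
- tray_pocket (a point): Centre of the pocket's floor (tray's top face), at tray x = 0, y = +50 mm, 9 mm above the tray's underside. The pocket is a round wooden rim, 52 mm inside, 60 mm outside diameter, standing 8 mm above the floor.
- ball_center (a point): Centre of the loose turned wooden ball knob, 36 mm diameter, about 18 g. At the start it waits in the chute behind the gate. In the pocket its centre is 18 mm above the pocket floor and up to 15 mm from the pocket's middle.
- turntable: Fixed dark steel spray turntable (does not turn), a round disc 150 mm in diameter on a foot, its flat top 35 mm above the bench. Origin: on its axis at bench level; z up.
- tape: Bystander: roll of masking tape lying flat, 104 mm outside, 25 mm high. Origin: centre of its underside.
- tin: Bystander: closed tin, 84 mm diameter, 95 mm high. Origin: centre of its underside.
- sanding_block: Bystander: cork sanding block 70 x 100 x 30 mm. Origin: centre of its underside.
- sander: Bystander: orbital sander on its pad, 120 mm diameter, 114 mm high, with a dust spout reaching 115 mm from its axis along its +x. Origin: centre of its underside.
There are look-alikes about, which are no part of the job. Of the things that look like the tray, the smallest one is meant.

How it is judged:
By the outcome, as a careful person would: the job done as asked, in the order asked, and still so for the second after the job is handed in, while the arm keeps its last pose, push and grip.
It also fails if it takes over 64 s, if anything falls off the work surface, if the arm or the gripper's body presses on something with over 40 N, if the wrist force passes 120 N, or if a joint passes its speed limit or range.

### The arm

A 6-joint arm with a two-finger parallel gripper is mounted at the origin on the work surface. World frame = base frame: x ahead of the robot, y to its left, z up, the work surface at z = 0. Lengths are in m, angles in rad, forces in N, time in s.
With the tool pointing down it reaches from about 0.275 to 0.825 m from the base axis. Payload 4.9 kg.
Tool frame: the origin (TCP) lies midway between the tips of the shut fingers; the grasp point (between the pads) lies 19 mm behind it (grip_point_offset is the distance from the TCP to the grasp point, in m); z points along the fingers, y is the line along which they close (so a half turn about z gives the same grasp; the last joint's range is limited). The gripper opens to 85 mm and grips with 20 to 120 N. Pads are 22 mm wide; open, the fingers measure 114 mm over their backs; the gripper's body (76 mm by 85 mm) begins 54 mm behind the grasp point. The pads swing forward as they close: fully open they stand 13 mm farther back than shut.
Start: joints at [-0.134, 0.326, -0.193, 1.052, 0, 1.437], TCP at [0.55, 0, 0.231] pointing down, gripper open.
Joint ranges: [-2.65, 2.65], [-0.97, 1.79], [-1.3, 1.35], [-1.93, 2.1], [-1.47, 1.37], [-3.14, 3.14]. Speed limits (rad/s): [2.57, 2.57, 3.14, 3.14, 3.14, 3.14].

### API

Orientations are given as a rotation vector (axis times angle).
In Python, from cell import * gives the robot as it stands. Calls block until the motion is done:
- movep(position, orientation): joint-space move of the TCP to a pose.
- move_l(position, velocity=0.15, rot=None, until_force=None): straight line of the TCP; rot=None keeps the orientation; velocity is the mean speed in m/s. With until_force (N) it stops when the force on the tool has changed by that much, and returns True; else False.
- set_joints(angles): joint-space move.
- let_go() and grab(newtons=None): open the fingers fully, or close them until they stop; newtons is the grip in N (None keeps the last).
- sleep(seconds).
- ik(position, orientation): joint angles nearest the present ones, or None.
- get_state(): the state.
- grab_frame(name): name is "scene" or "side" or "wrist"; returns a dict with "img" (400x640x3 uint8, red, green, blue), "fx", "fy", "cx", "cy" (pixels), "cam_to_world" (4x4, takes a point from camera to world coordinates); the wrist camera has in their place "T_tool_cam" (4x4, takes a point from camera to tool coordinates, whose origin is the TCP and whose axes are the flange's). Camera axes: x right, y down, z forward; pixel columns grow to the right and rows downward; lengths in m; the calibration is good to about 2 mm. A picture is of the moment at which its call begins: read the wrist's pose just before it. There is no depth.
A pose or a line that the arm cannot do raises MotionError and nothing moves.
- sign_off(): hands the job in; it is judged then, once.
Trained networks look in the newest picture that a camera, given by its name, has taken for a name from the list of things; names that differ only in an ending like _2 or _b are one class to them, and where a whole thing is asked for, a point or a joint stands for the part that bears it (a point fixed in the world has none). Each returns a list of dicts, best first, with "score" (0 to 1); they miss things now and then, are a little off and sometimes report something else, mostly with a low value. They report only what shows in the picture. A call takes as long as a camera call. They do not tell look-alikes from the thing itself.
- spot_in(camera, name): "centre" ([column, row] in pixels, amid what is visible of it).
- silhouettes(camera, name): "mask" (400x640 bool, what is visible of it) and "centre" ([column, row] in pixels, amid what is visible of it).
- tip_of(camera, name): "centre" ([column, row] in pixels: a listed point, or the origin of a listed thing).
The state is a dict: "clock": time; "q": joint angles; "joint_velocities": joint speeds; "tau": joint torques, N m; "position": TCP position; "eef_rot": TCP orientation; "contact_force": force on the tool from outside, world axes, zero at the start; "wrist_torque": the same for the moment, N m; "finger_gap": opening from 0.0 (shut) to 1.0 (fully open); "grasp_force": force on a finger pad.
Only numpy, scipy, OpenCV 4.12 (cv2) and the standard library are available. Lean on these libraries where they do the work, as an engineer would, in place of code of your own. Each camera call takes 0.05 s, during which the arm holds its last target. There are 200 camera calls.

## Working session

There is one attempt and no reset: what is moved stays moved. The work goes in short steps, each a Python script; the robot and the scene stay as the last script left them, time stands still between calls to the robot, and variables do not carry over. Pictures are saved under pics/ and viewed, at most 10 in all, crops included, and the job is handed in when it is done.

```bash
ls; mkdir -p pics
python3 - <<'E'
from cell import *
import cv2,numpy as np
fs={c:grab_frame(c) for c in("scene","side")}
im=np.vstack([f["img"] for f in fs.values()])
cv2.imwrite("pics/a.png",cv2.resize(im,(480,600))[:,:,::-1])
for c,f in fs.items():
    cv2.imwrite(f"pics/{c}.png",f["img"][:,:,::-1])
    print(c,f["fx"],f["cx"],f["cy"],np.round(f["cam_to_world"],3).tolist())
    for n in["feeder","chute_lip","gate_grip","tray","tray_handle","tray_pocket","ball_center","turntable","tape","tin","sanding_block","sander"]:
        print(n,[(np.round(d["centre"],1).tolist(),round(d["score"],2)) for d in tip_of(c,n)])
print(get_state()["clock"])
E
```

```text
pics
scene 420.8150812940101 315.97066353722585 192.4716947802823 [[-0.662, 0.516, -0.543, 1.099], [0.749, 0.455, -0.481, 0.534], [-0.001, -0.725, -0.689, 0.821], [0.0, 0.0, 0.0, 1.0]]
feeder [([308.4, 219.9], 0.65), ([304.1, 196.4], 0.2)]
chute_lip [([215.6, 259.5], 0.7), ([319.9, 232.8], 0.68)]
gate_grip [([353.7, 218.5], 0.55)]
tray [([302.4, 220.0], 0.8), ([425.7, 208.3], 0.7), ([299.4, 123.9], 0.66)]
tray_handle [([433.5, 178.0], 0.93), ([302.3, 196.9], 0.57)]
tray_pocket [([293.4, 112.4], 0.96), ([443.6, 198.0], 0.63), ([314.6, 232.1], 0.58)]
ball_center [([333.2, 245.5], 0.54), ([306.5, 198.3], 0.36)]
turntable [([255.0, 175.4], 0.64)]
tape [([217.6, 258.2], 0.92)]
tin [([174.7, 179.1], 0.89)]
sanding_block [([452.6, 299.4], 0.57)]
sander [([196.5, 224.0], 0.7)]
side 389.79169610419035 319.26476511302155 202.4827228361654 [[0.985, -0.11, 0.133, 0.363], [-0.172, -0.712, 0.681, -0.809], [0.019, -0.694, -0.72, 0.981], [0.0, 0.0, 0.0, 1.0]]
feeder [([326.8, 223.3], 0.7)]
chute_lip [([327.8, 224.7], 0.28)]
gate_grip [([317.5, 173.0], 0.79)]
tray [([234.6, 328.3], 0.81), ([330.1, 223.8], 0.72), ([246.1, 189.6], 0.61), ([325.5, 224.6], 0.57)]
tray_handle [([241.1, 169.8], 0.94), ([230.9, 308.7], 0.83), ([329.8, 206.3], 0.67)]
tray_pocket [([330.5, 207.3], 0.87), ([228.9, 180.3], 0.86), ([226.3, 348.6], 0.82)]
ball_center [([336.9, 183.0], 0.44)]
turntable [([330.0, 291.5], 0.63)]
tape [([398.5, 234.9], 0.97)]
tin [([408.8, 333.6], 0.93), ([336.5, 184.4], 0.28)]
sanding_block [([293.3, 148.2], 0.77)]
sander [([402.3, 272.0], 0.86)]
1.3
```

View pics/scene.png

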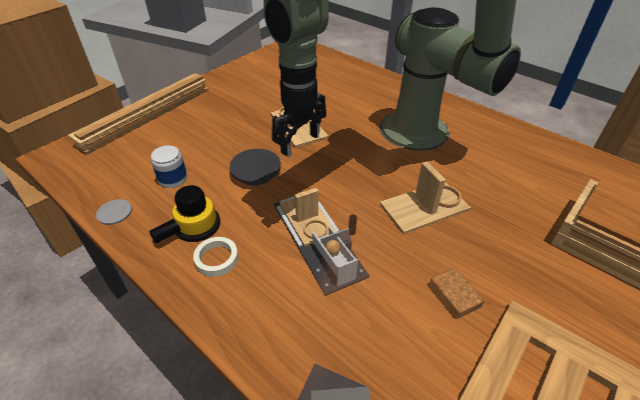

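View pics/side.png

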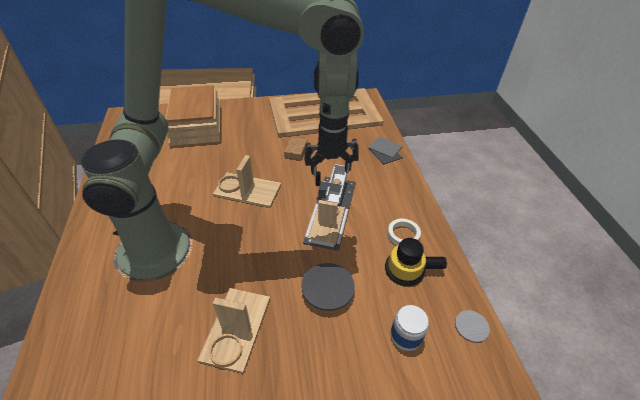

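The scene picture shows three tray-like things: one in the feeder's nest at (302,220), one loose at (425,208) and one by the gripper at (300,124). The last is at (234,328) in the side view. The tray in the nest looks smallest and matches the description. The turntable is the dark disc on a foot at (255,165), and the grey flat disc at (114,211) is a look-alike. The gate post is at (353,222) and the ball at (333,247).

```bash
cat > h.py <<'E'
from cell import *
import numpy as np,cv2
from scipy.spatial.transform import Rotation as R
from scipy.optimize import least_squares
def cam(name):
    s=get_state(); f=grab_frame(name)
    if name=="wrist":
        T=np.eye(4);T[:3,:3]=R.from_rotvec(s["eef_rot"]).as_matrix();T[:3,3]=s["position"]
        f["cam_to_world"]=T@f["T_tool_cam"]
    return f
def proj(f,P):
    C=np.linalg.inv(f["cam_to_world"]);p=C[:3,:3]@P+C[:3,3]
    return np.array([f["fx"]*p[0]/p[2]+f["cx"],f["fy"]*p[1]/p[2]+f["cy"]])
def onz(f,uv,z):
    T=f["cam_to_world"];d=T[:3,:3]@[(uv[0]-f["cx"])/f["fx"],(uv[1]-f["cy"])/f["fy"],1]
    return T[:3,3]+d*(z-T[2,3])/d[2]
LOC=dict(feeder=(0,0,0),chute_lip=(0,.084,.028),gate_grip=(-.062,.125,.095),tray=(0,0,.008),tray_handle=(0,0,.092),tray_pocket=(0,.05,.017))
def Rz(a): return np.array([[np.cos(a),-np.sin(a),0],[np.sin(a),np.cos(a),0],[0,0,1]])
def fit(obs,x0):  # obs: (frame,name,uv)
    fun=lambda x:np.concatenate([proj(f,Rz(x[2])@LOC[n]+[x[0],x[1],0])-uv for f,n,uv in obs])
    r=least_squares(fun,x0,loss="soft_l1",f_scale=2);return r.x,fun(r.x).reshape(-1,2)
E
python3 - <<'E'
from h import *
s,d=cam("scene"),cam("side")
S=dict(feeder=(308.4,219.9),chute_lip=(319.9,232.8),gate_grip=(353.7,218.5),tray=(302.4,220),tray_handle=(302.3,196.9),tray_pocket=(314.6,232.1))
D=dict(feeder=(326.8,223.3),gate_grip=(317.5,173),tray=(330.1,223.8),tray_handle=(329.8,206.3),tray_pocket=(330.5,207.3))
obs=[(s,k,v) for k,v in S.items()]+[(d,k,v) for k,v in D.items()]
g=onz(s,S["tray"],.008);gp=onz(s,S["tray_pocket"],.017)
x,r=fit(obs,[g[0],g[1],np.arctan2(-(gp-g)[0],(gp-g)[1])])
print("feeder",x,np.degrees(x[2]));[print(o[1],np.round(e,1)) for o,e in zip(obs,r)]
for n,us,ud,z in[("turntable",(255,175.4),(330,291.5),0),("tape",(217.6,258.2),(398.5,234.9),0),("tin",(174.7,179.1),(408.8,333.6),0),("sander",(196.5,224),(402.3,272),0),("block",(452.6,299.4),(293.3,148.2),0),("decoyA",(425.7,208.3),(246.1,189.6),0),("decoyB",(299.4,123.9),(234.6,328.3),0)]:
    print(n,onz(s,us,z).round(3),onz(d,ud,z).round(3))
t=onz(d,(330,291.5),0)
for c,f in(("scene",s),("side",d)):
    m=silhouettes(c,"turntable")[0]["mask"].astype(np.uint8)
    h=cv2.convexHull(cv2.findContours(m,0,1)[0][0])[:,0]
    P=np.array([onz(f,p+0.,.035)[:2] for p in h]);print(c,"tt",cv2.minEnclosingCircle((P*1000).astype(np.float32)),np.ptp(P,axis=0))
cv2.imwrite("pics/crop.png",cv2.resize(s["img"][80:300,250:500],None,fx=3,fy=3,interpolation=cv2.INTER_CUBIC)[:600,:750,::-1])
E
```

```text
feeder [ 0.55628806  0.01390117 -0.32848434] -18.82076627749701
feeder [-3.6  2. ]
chute_lip [0.9 3.3]
gate_grip [-1.1  0.5]
tray [ 2.3 -0.1]
tray_handle [1.7 0. ]
tray_pocket [-0.5 -2. ]
feeder [1.7 1.3]
gate_grip [-1.   3.1]
tray [-1.5 -0.8]
tray_handle [-0.2 -0.8]
tray_pocket [0.2 2.9]
turntable [ 0.516 -0.223  0.   ] [ 0.513 -0.235  0.   ]
tape [ 0.784 -0.064  0.   ] [ 0.773 -0.065  0.   ]
tin [ 0.683 -0.387  0.   ] [ 0.695 -0.393  0.   ]
sander [ 0.75  -0.194  0.   ] [ 0.74  -0.204  0.   ]
block [0.51 0.42 0.  ] [0.492 0.434 0.   ]
decoyA [0.301 0.227 0.   ] [0.295 0.222 0.   ]
decoyB [ 0.234 -0.307  0.   ] [ 0.242 -0.304  0.   ]
scene tt ((516.4135131835938, -227.6204071044922), 83.74091339111328) [0.15213866 0.15918618]
side tt ((506.47412109375, -236.5674285888672), 77.83856964111328) [0.14754809 0.1555033 ]
```

View pics/crop.png

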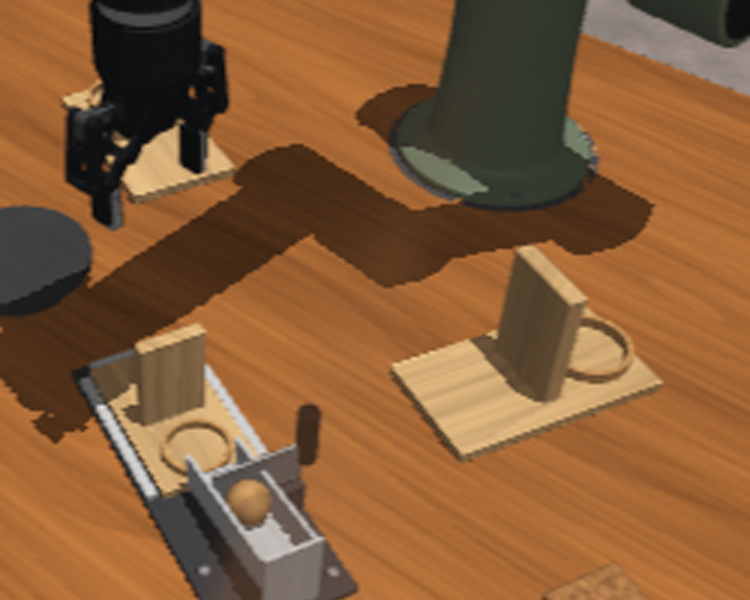

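The crop shows the nest tray with its board at (170,375) and pocket at (197,447). It is clearly smaller than the loose tray at (525,350) and the one behind the gripper at (170,150), so I choose the nest tray. Next I refine from above with the wrist camera.

Run:
```python
from h import *
s=get_state();print(R.from_rotvec(s["eef_rot"]).as_matrix().round(3).tolist())
x=np.array([.556,.014,-.328])
def down(a): return (R.from_euler("z",a)*R.from_euler("x",np.pi)).as_rotvec()
f=cam("wrist");print(f["T_tool_cam"].round(3).tolist(),f["fx"])
c=Rz(x[2])@[-.02,.05,0]+[x[0],x[1],0]
rot=down(x[2])
# aim the camera axis at c: shift by the camera's offset
M=R.from_rotvec(rot).as_matrix();T=f["T_tool_cam"]
def aim(c,z):
    o=M@T[:3,3];d=M@T[:3,2];p=np.array([0,0,z]);h=z+o[2]
    p[:2]=c[:2]-o[:2]-d[:2]*(h-.05)/-d[2];return p
print("aim",aim(c,.30)); 
movep(aim(c,.30),rot)
f=cam("wrist");obs=[]
for n in LOC:
    r=tip_of("wrist",n)
    for k in r:
        e=proj(f,Rz(x[2])@LOC[n]+[x[0],x[1],0])-k["centre"];print(n,np.round(k["centre"]),round(k["score"],2),e.round(1))
        if np.hypot(*e)<40: obs.append((f,n,np.array(k["centre"])));break
y,r=fit(obs,x);print("fit",y,np.degrees(y[2]));[print(o[1],e.round(1)) for o,e in zip(obs,r)]
print("ball",[ (np.round(k["centre"]),k["score"]) for k in tip_of("wrist","ball_center")])
im=f["img"].copy()
for n in LOC: cv2.circle(im,tuple(int(v) for v in proj(f,Rz(y[2])@LOC[n]+[y[0],y[1],0])),3,(255,0,0),1)
for a in(-.058,.058):
  for b in(-.096,.224): cv2.circle(im,tuple(int(v) for v in proj(f,Rz(y[2])@[a,b,.008]+[y[0],y[1],0])),3,(0,255,0),1)
cv2.imwrite("pics/w1.png",im[:,:,::-1])
movep(aim(np.array([.512,-.23]),.30),rot)
f=cam("wrist");k=tip_of("wrist","turntable")[0];print("tt",k,onz(f,k["centre"],0))
m=silhouettes("wrist","turntable")[0]["mask"].astype(np.uint8)
h=cv2.convexHull(max(cv2.findContours(m,0,1)[0],key=len))[:,0]
P=np.array([onz(f,p+0.,.035)[:2] for p in h]);print(cv2.minEnclosingCircle((P*1000).astype(np.float32)),get_state()["clock"])
```

```text
[[-0.0, 1.0, -0.0], [1.0, 0.0, 0.0], [0.0, -0.0, -1.0]]
[[-0.0, -0.946, -0.324, 0.084], [1.0, -0.0, -0.0, -0.001], [-0.0, -0.324, 0.946, -0.142], [0.0, 0.0, 0.0, 1.0]] 342.36644754648074
aim [0.60002728 0.05101969 0.3       ]
chute_lip [291. 169.] 0.92 [-0.3  1.5]
gate_grip [247. 238.] 0.68 [4.  1.2]
tray [278. 350.] 0.91 [  78.  -183.8]
tray [356. 171.] 0.82 [ 0.4 -5.1]
tray_handle [368. 192.] 0.81 [-3.7 -6.3]
tray_pocket [320. 168.] 0.61 [-1.7 -0.2]
fit [ 0.54946186  0.01493677 -0.40980397] -23.48003806353783
chute_lip [0.9 1.2]
gate_grip [ 0.7 -1.9]
tray [ 1.1 -0.3]
tray_handle [-2.9 -0.6]
tray_pocket [-0.7  1.6]
ball [(array([236., 174.]), 0.71), (array([291., 169.]), 0.45)]
tt {'centre': [324.0, 183.1], 'score': 0.58} [ 0.50402331 -0.23596349  0.        ]
((504.8719482421875, -232.2672576904297), 75.70726776123047) 10.4083
```

View pics/w1.png

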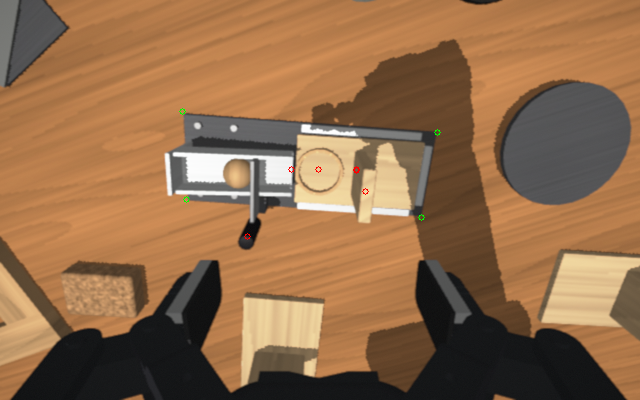

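The wrist view shows the feeder at (300,165), the ball at (236,174) behind the gate, the post at (247,236) and the turntable at (565,143). The fitted plate corners land on the real ones within about 3 px, so the yaw is near -23.5°. I'll go above the post, refine there and grip it.

```bash
cat >> h.py <<'E'
def down(a): return (R.from_euler("z",a)*R.from_euler("x",np.pi)).as_rotvec()
def W(x,p): return Rz(x[2])@np.array(p)+[x[0],x[1],0]
def look(x,names=LOC,tol=40):
    f=cam("wrist");obs=[]
    for n in names:
        for k in tip_of("wrist",n):
            e=proj(f,W(x,LOC[n]))-k["centre"]
            if np.hypot(*e)<tol: obs.append((f,n,np.array(k["centre"])));break
    return f,obs
E
python3 - <<'E'
from h import *
x=np.array([.5495,.0149,-.4098]);rot=down(x[2])
obs=[]
for p in([0.07,.03,.28],[-.02,.06,.28],[-.062,.125,.19]):
    movep(W(x,p),rot);f,o=look(x);obs+=o
y,r=fit(obs,x);print("fit",y,np.degrees(y[2]))
for o,e in zip(obs,r): print(o[1],o[2].round(),e.round(1))
g=[o for o in obs if o[1]=="gate_grip"][-1]
print("grip",onz(g[0],g[2],.095),W(y,LOC["gate_grip"]))
im=f["img"].copy()
for n in LOC: cv2.circle(im,tuple(int(v) for v in proj(f,W(y,LOC[n]))),3,(255,0,0),1)
for a in(-.058,.058):
  for b in(-.096,.224): cv2.circle(im,tuple(int(v) for v in proj(f,W(y,[a,b,.008]))),3,(0,255,0),1)
cv2.imwrite("pics/w2.png",im[:,:,::-1]);print(get_state()["clock"])
E
```

```text
fit [ 0.54808811  0.01536689 -0.41107644] -23.552944938339202
chute_lip [276. 207.] [-0.9 -0.3]
gate_grip [232. 282.] [ 0.7 -0.4]
tray [342. 204.] [ 0.2 -2.1]
tray_handle [350. 228.] [-2.9  0.9]
tray_pocket [300. 206.] [ 2.5 -1.7]
chute_lip [298. 130.] [-0.   3.6]
gate_grip [257. 205.] [-1.5 -0.4]
tray [367. 135.] [ 2.1 -4.3]
tray_handle [382. 144.] [-1.   0.2]
tray_pocket [327. 133.] [ 0.8 -1. ]
chute_lip [366.  99.] [0.5 3.9]
gate_grip [320. 197.] [-0.9 -0.5]
tray [449. 101.] [ 5.8 -0. ]
tray_handle [504. 110.] [-3.2 -0.2]
tray_pocket [401. 100.] [1.9 2.3]
grip [0.54056187 0.15431581 0.095     ] [0.5412028  0.15472827 0.095     ]
17.2
```

View pics/w2.png

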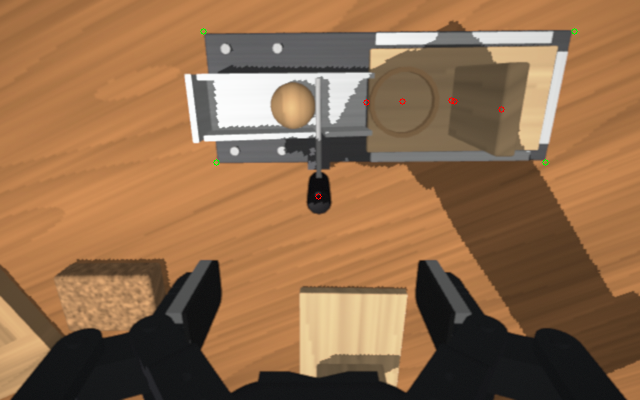

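The third wrist view shows the post at (318,190), the ball at (293,104) and the handle board at (490,105). The plate corners fit exactly. Now I pull the gate.

Run:
```python
from h import *
x=np.array([.5481,.01537,-.41108])
P=lambda dx:W(x,[-.0625+dx,.125,.076])
move_l(P(0),.2); grab(60)
s=get_state();print("gap",s["finger_gap"],s["grasp_force"],s["contact_force"])
hit=move_l(P(-.053),.06,until_force=25)
s=get_state();print(hit,s["contact_force"],(Rz(-x[2])@(np.array(s["position"])-P(0)))*1000,s["finger_gap"])
f=cam("wrist");sleep(1.0);f2=cam("wrist")
for k in tip_of("wrist","ball_center"): print(k, Rz(-x[2])@(onz(f2,k["centre"],.035)-[x[0],x[1],0]))
f3=cam("side")
cv2.imwrite("pics/p.png",np.vstack([f2["img"][:300],f3["img"][100:300]])[:,:,::-1]);print(get_state()["clock"])
```

```text
gap 0.1901510406419322 58.38872194290161 [-2.18863557 -1.63059301  5.61062287]
True [ 4.90450334 -4.14470709 -2.3025443 ] [-43.68302784  -0.96363837   0.62578966] 0.19061264409704862
{'centre': [449.9, 31.9], 'score': 0.74} [-0.00260537  0.0594246   0.035     ]
20.55
```

View pics/p.png

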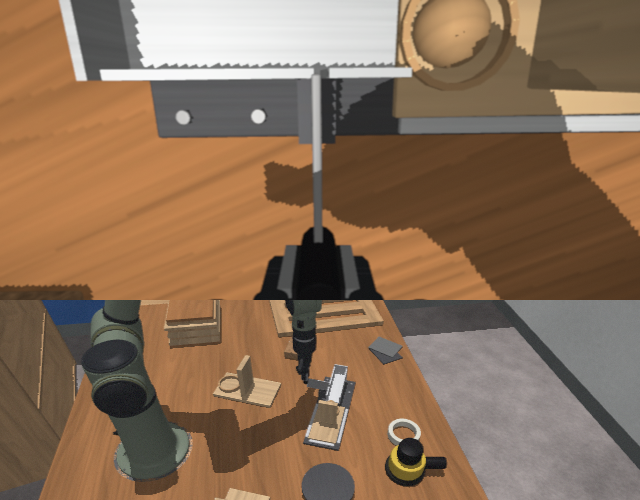

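The picture shows the ball inside the pocket ring at (450,32), with the gate pulled out. I'll confirm the stop with another slight pull, let the gate spring shut, and then grip and lift the handle.

Run:
```python
from h import *
x=np.array([.5481,.01537,-.41108]);rot=down(x[2])
P=lambda dx,z=.076:W(x,[-.0625+dx,.125,z])
L=lambda:(Rz(-x[2])@(np.array(get_state()["position"])-P(0))*1000).round(1)
print(move_l(P(-.055),.04,until_force=15),L(),get_state()["contact_force"])
move_l(P(-.002),.08);print(L(),get_state()["contact_force"]);let_go();sleep(.2)
move_l(P(-.002,.18),.2)
f=cam("wrist")
for k in tip_of("wrist","gate_grip")[:1]: print("gate",Rz(-x[2])@(onz(f,k["centre"],.095)-[x[0],x[1],0]))
movep(W(x,[0,0,.17]),rot)
f,o=look(x,["tray_handle","tray_pocket"])
for q in o: print(q[1],Rz(-x[2])@(onz(f,q[2],LOC[q[1]][2])-[x[0],x[1],0]))
for k in tip_of("wrist","ball_center"): print("ball",k, Rz(-x[2])@(onz(f,k["centre"],.035)-[x[0],x[1],0]))
cv2.imwrite("pics/h.png",f["img"][:,:,::-1]);print(get_state()["clock"])
```

```text
True [-43.8  -1.    0.6] [ 4.87824231 -3.6754049  -1.70467918]
[-0.6 -0.5  0.5] [ 0.75776787 -4.52187329  6.5711673 ]
gate [-0.06254049  0.12616687  0.095     ]
tray_handle [-0.00265008 -0.00178398  0.092     ]
tray_pocket [-3.46367492e-05  5.15506286e-02  1.70000000e-02]
ball {'centre': [248.3, 180.9], 'score': 0.72} [-0.002307    0.05864811  0.035     ]
ball {'centre': [10.0, 343.7], 'score': 0.31} [-0.17276495  0.30938947  0.035     ]
23.925
```

View pics/h.png

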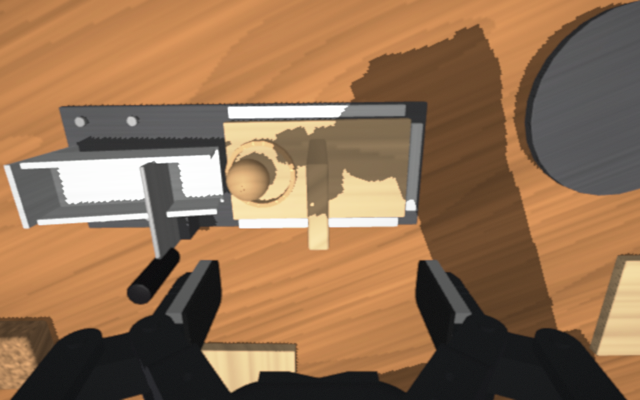

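The gate is shut again: the post is back at x = -62 mm and both pulls stopped at 43.8 mm. The ball is in the ring at (248,181). The handle board is at (318,195), between the fingers. Now I grip and lift.

Run:
```python
from h import *
x=np.array([.5481,.01537,-.41108])
p=W(x,[-.001,-.0005,.070]);tt=np.array([.505,-.232])
move_l(p,.15);grab(70)
s=get_state();print(s["finger_gap"],s["grasp_force"],s["contact_force"])
move_l(p+[0,0,.03],.04);move_l(p+[0,0,.127],.08)
s=get_state();print(s["finger_gap"],s["grasp_force"],s["contact_force"],s["wrist_torque"])
q=np.append(tt,0)-Rz(x[2])@[0,.053,0];q=q+Rz(x[2])@[-.001,-.0005,0];q[2]=.197
move_l(q,.09);sleep(.5)
f=cam("wrist");s=cam("side")
k=tip_of("wrist","ball_center")[0];print("wrist ball",k,onz(f,k["centre"],.162))
for k in tip_of("wrist","tray_pocket")[:1]: print("pocket w",onz(f,k["centre"],.144))
for k in tip_of("side","ball_center")[:2]: print("side ball",k,onz(s,k["centre"],.162))
for k in tip_of("side","tray_pocket")[:3]: print("pocket side",k,onz(s,k["centre"],.144))
c=cam("scene")
for k in tip_of("scene","ball_center")[:2]: print("scene ball",k,onz(c,k["centre"],.162))
for k in tip_of("scene","tray_pocket")[:3]: print("pocket scene",k,onz(c,k["centre"],.144))
cv2.imwrite("pics/e.png",np.vstack([f["img"][:300],s["img"][100:400]])[:,:,::-1])
cv2.imwrite("pics/e2.png",cv2.resize(c["img"][80:240,160:400],None,fx=3,fy=3)[:,:,::-1]);print(get_state()["clock"],get_state()["position"])
```

```text
0.1530083206380177 68.93552899360657 [-0.57581038 -0.41822305  2.91951047]
0.1511597215105187 68.31042766571045 [ 0.54971764  0.12555722 -2.17013644] [-0.0068907  -0.02381086  0.01533555]Traceback (most recent call last):
  File "<stdin>", line 9, in <module>
cell.MotionError: the arm cannot follow that straight line within its joint ranges
```

Run:
```python
from h import *
s=get_state();print(np.round(s["q"],2),s["clock"],s["position"])
for d in range(-100,40,10):
    a=np.radians(d);q=np.append([.505,-.232],0)-Rz(a)@[0,.053,0];q[2]=.197
    j=ik(q,down(a));print(d,q.round(3),None if j is None else np.round(j,2))
```

```text
[-0.11  0.35 -0.26  0.97 -0.   -2.84] 27.6583 [0.54656795 0.01533746 0.19637026]
-100 [ 0.453 -0.223  0.197] [-0.6   0.27 -0.36  0.94  0.   -2.  ]
-90 [ 0.452 -0.232  0.197] [-0.62  0.28 -0.36  0.94  0.   -2.19]
-80 [ 0.453 -0.241  0.197] [-0.63  0.29 -0.34  0.94  0.   -2.38]
-70 [ 0.455 -0.25   0.197] [-0.64  0.3  -0.33  0.95  0.   -2.56]
-60 [ 0.459 -0.258  0.197] [-0.65  0.31 -0.31  0.95  0.   -2.75]
-50 [ 0.464 -0.266  0.197] [-0.66  0.32 -0.29  0.96  0.   -2.93]
-40 [ 0.471 -0.273  0.197] [-0.66  0.34 -0.26  0.97  0.   -3.1 ]
-30 [ 0.479 -0.278  0.197] [-0.66  0.36 -0.24  0.97  0.    3.01]
-20 [ 0.487 -0.282  0.197] [-0.66  0.37 -0.21  0.98  0.    2.83]
-10 [ 0.496 -0.284  0.197] [-0.65  0.39 -0.19  0.99 -0.    2.67]
0 [ 0.505 -0.285  0.197] [-0.64  0.41 -0.17  1.    0.    2.5 ]
10 [ 0.514 -0.284  0.197] [-0.63  0.42 -0.14  1.01 -0.    2.34]
20 [ 0.523 -0.282  0.197] [-0.62  0.43 -0.13  1.01  0.    2.17]
30 [ 0.532 -0.278  0.197] [-0.6   0.44 -0.11  1.02  0.    2.01]
```

Joint 6 would run out at the old yaw, so I turn to -60° along the way.

Run:
```python
from h import *
a=np.radians(-60);q=np.append([.505,-.232],0)-Rz(a)@[.001,.053,0];q[2]=.197
move_l(q,.08,rot=down(a));sleep(.8)
f=cam("wrist");s=cam("side");c=cam("scene")
for n,F in(("wrist",f),("side",s),("scene",c)):
    for t,z in(("ball_center",.162),("tray_pocket",.144),("tray_handle",.219),("turntable",0)):
        for k in tip_of(n,t)[:2]: print(n,t,np.round(k["centre"]),round(k["score"],2),onz(F,k["centre"],z).round(3))
st=get_state();print(st["clock"],st["position"],st["finger_gap"],st["contact_force"],st["wrist_torque"])
cv2.imwrite("pics/e.png",np.vstack([f["img"][:300],s["img"][100:400]])[:,:,::-1])
cv2.imwrite("pics/e2.png",cv2.resize(c["img"][80:240,160:400],None,fx=3,fy=3)[:,:,::-1])
```

```text
wrist ball_center [213. 231.] 0.89 [ 0.509 -0.227  0.162]
wrist tray_pocket [579. 191.] 0.7 [ 0.331 -0.35   0.144]
wrist tray_pocket [234. 216.] 0.6 [ 0.503 -0.232  0.144]
wrist tray_handle [319. 282.] 0.93 [ 0.459 -0.26   0.219]
wrist tray_handle [590. 281.] 0.58 [ 0.365 -0.316  0.219]
side tray_pocket [229. 183.] 0.93 [0.254 0.11  0.144]
side tray_pocket [330. 262.] 0.92 [ 0.508 -0.233  0.144]
side tray_handle [242. 168.] 0.95 [0.302 0.084 0.219]
side tray_handle [230. 307.] 0.92 [ 0.259 -0.366  0.219]
side turntable [330. 292.] 0.8 [ 0.513 -0.238  0.   ]
scene ball_center [249. 127.] 0.41 [ 0.506 -0.235  0.162]
scene tray_pocket [252. 132.] 0.76 [ 0.502 -0.229  0.144]
scene tray_pocket [289. 112.] 0.62 [ 0.36  -0.225  0.144]
scene tray_handle [293.  95.] 0.89 [ 0.375 -0.19   0.219]
scene tray_handle [251. 100.] 0.83 [ 0.47  -0.257  0.219]
scene turntable [259. 174.] 0.59 [ 0.505 -0.218 -0.   ]
32.9417 [ 0.45860907 -0.2576302   0.19701042] 0.15297994441126958 [ 0.2732832   0.11301592 -1.81233335] [-0.00318059  0.03786559  0.02183005]
```

View pics/e.png

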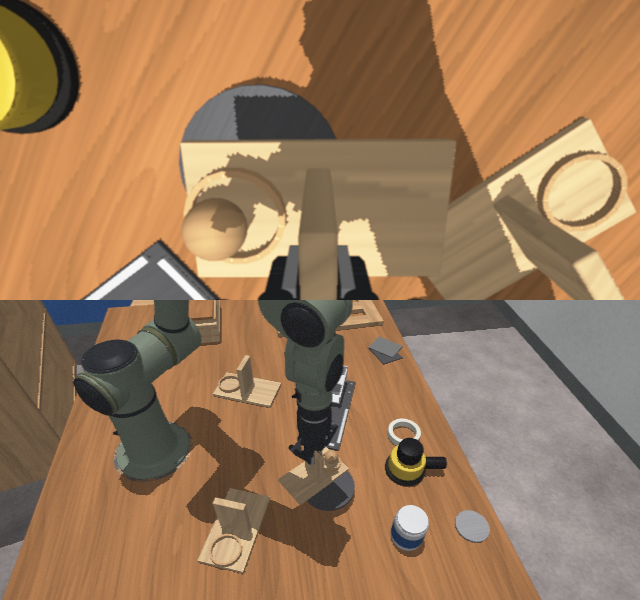

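View pics/e2.png

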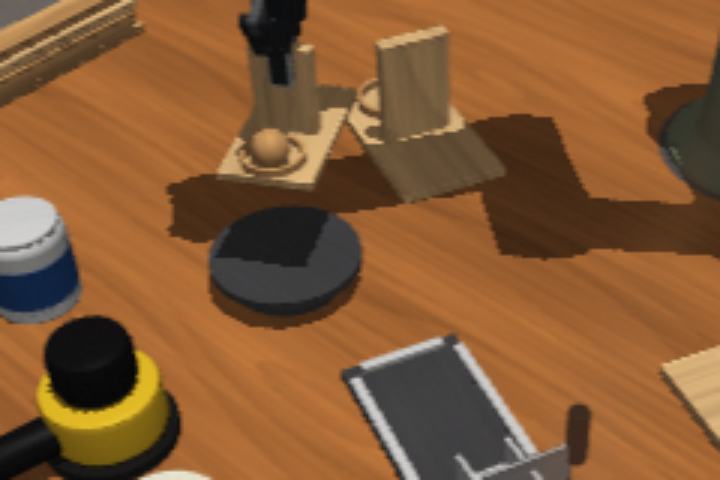

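The pictures show the tray level in the gripper over the turntable. The ball is inside the ring, at (270,150) in the scene crop and (213,231) in the wrist view. The measured ball position is about (0.508, -0.229), against the disc's centre at (0.505, -0.232). I'm handing the job in.

```bash
python3 -c "
from cell import *
print(sign_off())"
```

```text
the job is handed in; nothing more can be done
None
```

Job handed in at about 33 s on the robot's clock: the gate was pulled to its stop and sprang shut, and the arm holds the tray level and still, its underside about 100 mm above the turntable's top, with the ball in its pocket about 4 mm from the turntable's middle by my measurement (no verdict was returned).

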